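# Close the wheelset tub and store it

## Robot

A 6-joint arm with a two-finger parallel gripper is mounted at the origin on the work surface. World frame = base frame: x ahead of the robot, y to its left, z up, the work surface at z = 0. Lengths are in m, angles in rad, forces in N, time in s.
With the tool pointing down it reaches from about 0.35 to 0.775 m from the base axis. Payload 7.3 kg.
Tool frame: the origin (TCP) lies midway between the tips of the shut fingers; the grasp point (between the pads) lies 19 mm behind it; z points along the fingers, y is the line along which they close (so a half turn about z gives the same grasp; the last joint's range is limited). The gripper opens to 92 mm and grips with 3 to 60 N. Pads are 19 mm wide; open, the fingers measure 130 mm over their backs; the gripper's body (75 mm by 190 mm) begins 47 mm behind the grasp point.
Start: joints at [-1.388, 0.342, 1.524, -0, 1.275, -0.146], TCP at [0.17, -0.497, 0.227] pointing down, gripper open.
Joint ranges: [-2.53, 2.53], [-0.77, 2.02], [0.04, 2.7], [-1, 4.14], [0.28, 2.66], [-3.11, 3.11]. Speed limits (rad/s): [2.57, 2.57, 3.14, 3.14, 3.14, 3.14].

## Interface

Orientations are given as a rotation vector (axis times angle).
In Python, from rig import r gives the robot as it stands.
- The arm moves only by the tool jog_arm, never from a script. Its argument "increments" is text: rows parted by semicolons, each of 4 numbers parted by spaces: the shift along the world's x, y, z in cm, then the turn about the world's z in rad. In form: tx ty tz yaw; .... A call has exactly 5 rows; each row is the pose to reach, as a shift and turn from the pose commanded when the call began; what a row does not reach only later rows make up. A row lasts 1/10 s, in which the tool goes at most 50 mm and 8.59 degrees, less where a joint would pass 70% of its speed; a pose out of reach is approached as far as the arm can. A call with a gripper value outside its range is refused whole. "gripper" is the opening, from -1 (shut) to 1 (fully open), set as the call begins (left out, the last holds). The fingers move at their own pace and stop on an object; "force" is the grip in N (left out, the last holds). Time passes only in rows, so rows that repeat a pose let the fingers close, or fill a call up. It gives the time, the measured TCP pose, the force, the opening and the grip force at its end, in the units of the state.
- r.observe(): the state, without advancing time (a new reading comes with each control period).
- r.read_camera(name): name is "scene" or "top" or "wrist"; returns a dict with "image" (384x512x3 uint8, blue, green, red), "intrinsics" (3x3 intrinsics, pixels), "R" (3x3) and "t" (3): a world point X has camera coordinates R X + t; the wrist camera has in their place "T_tool_cam" (4x4, takes a point from camera to tool coordinates, whose origin is the TCP and whose axes are the flange's). Camera axes: x right, y down, z forward; pixel columns grow to the right and rows downward; lengths in m; the calibration is good to about 2 mm. A picture is of the moment at which its call begins: read the wrist's pose just before it. There is no depth.
- r.close_job(): hands the job in; it is judged then, once.
The state is a dict: "clock": time; "q": joint angles; "joint_velocities": joint speeds; "joint_torque": joint torques, N m; "position": TCP position; "ee_rot": TCP orientation; "force": force on the tool from outside, world axes, zero at the start; "moment": the same for the moment, N m; "opening": finger opening in m; "grasp_force": force on a finger pad.
Only numpy, scipy, OpenCV 4.12 (cv2) and the standard library are available. Lean on these libraries where they do the work, as an engineer would, in place of code of your own. Each camera call takes 0.05 s, during which the arm holds its last target. There are 200 camera calls.

## Task

Take the lid that fits the open tub of wheelsets (the larger of the two lids lying on the bench) and press it down on the tub until it snaps fully home all round. Then, keeping it upright, put the closed tub down in the empty bay of the wooden tray, beside the closed tub already there, and let go. Leave the other lid, the stored tub, the paint jar and the boxcar where they are.

Things in the scene. Friction and masses are not known exactly. Their poses are not given: they have to be found in the camera images.
- tub: open white plastic tub holding three metal wheelsets, free on the bench, 90 (its x) x 66 (its y) x 46 mm high, walls 3 mm, 0.12 to 0.28 kg in all. Origin: centre of the underside; z up. On each long side (y = +-33 mm) a spring catch, a round grey bar 44 mm long along x, 8 mm thick, stands 4 mm out of the wall, centred 38 mm above the underside
- tub_rim (a point): centre of the tub's open mouth, level with its rim, 46 mm above its origin. Fully home, the lid's plate rests on the rim, the lid's origin 16.5 mm below this point; merely laid on, it rests on the catches about 10 mm higher. Snapping takes about 10 to 12 N pressed straight down at the middle; then it holds by itself (about 8 N to pull off): the closed tub can be lifted by the lid's bar
- lid: grey plastic lid that fits the tub, either way round (half turn), lying right way up on the bench, 105 (its x) x 81 (its y) mm outside, 0.06 kg. Origin: centre of the skirt's lower edge; z up. Skirt 16.5 mm deep, 99 x 75 mm inside, with a round bead at its lower edge that leaves 93 x 68 mm free; above it a plate 4 mm thick, its top at 20.5 mm
- lid_grip (a point): centre of the top of the lid's grip bar, 46.5 mm above the lid's origin. The bar stands on the middle of the plate: 44 mm long along the lid's x, 12 mm thick along its y, 26 mm high
- small_lid: the wrong lid: same kind and grey, but 81 (its x) x 63 mm (its y) outside, with the same grip bar; leave it alone. Origin: centre of the skirt's lower edge
- tray: flat wooden tray, fixed on the bench, 114 (its x) x 188 (its y) mm outside, 20 mm high, walls and floor 4 mm; a divider across the middle makes two bays, each 106 (x) x 88 mm (y) inside, centred at y = +46 and -46 mm. Origin: centre of the underside; z up
- mat: thin black rubber mat, 100 x 82 x 2 mm, fixed on the floor of the tray's empty bay, at its centre; x and y parallel to the tray's. Origin: centre of its underside, 4 mm above the bench; a tub standing on it has its origin 2 mm above this point. The tub fits in only with its long side along the mat's x (either way round)
- stored: a tub of the same kind, already closed, standing in the other bay of the tray, free; leave it alone. Outside 105 (its x) x 81 (its y) mm at the lid, grip bar top 76 mm above its origin, the centre of the underside
- paint_jar: small closed glass jar, 34 mm wide, 45 mm high, free on the bench; leave it alone. Origin: centre of the underside
- boxcar: model boxcar, 134 (its x) x 37 x 53 mm high, free on the bench; leave it alone. Origin: centre of the underside

How it is judged:
On the way:
1. the lid is snapped fully home on the tub while the tub is still outside the tray (z of lid in the frame of tub between 0.026 and 0.032 m and distance between lid and tub below 0.0325 m and angle between the z axis of lid and the z axis of tub, either way round below 0.05 rad and angle between the x axis of lid and the x axis of tub, either way round below 0.1 rad and horizontal distance between tub and tray above 0.12 m), for 0.2 s.
At the end, for the whole second after the job is handed in: the lid is fully home on the tub (within 2.5 mm of its seated height and 0.05 rad of level with it) and the tub stands upright (within 0.06 rad) and at rest on the floor of the tray's empty bay, its centre within 18 mm of the bay's centre (z of lid in the frame of tub between 0.026 and 0.032 m and distance between lid and tub below 0.0325 m and angle between the z axis of lid and the z axis of tub, either way round below 0.05 rad and angle between the x axis of lid and the x axis of tub, either way round below 0.1 rad and z of tub in the frame of mat below 0.005 m and horizontal distance between tub and mat below 0.018 m and angle between tub's own z axis and vertical below 0.06 rad and linear speed of each of tub, lid below 0.02 m/s); the robot touches nothing.
It fails at once if the small lid was moved more than 25 mm (distance of small_lid from where it was at the start of the episode above 0.025 m).
It fails at once if the stored tub was moved more than 15 mm or tipped (distance of stored from where it was at the start of the episode above 0.015 m or angle between stored's own z axis and vertical above 0.15 rad).
It fails at once if the paint jar was moved more than 25 mm or tipped (distance of paint_jar from where it was at the start of the episode above 0.025 m or angle between paint_jar's own z axis and vertical above 0.3 rad).
It fails at once if the boxcar was moved more than 25 mm (distance of boxcar from where it was at the start of the episode above 0.025 m).
It fails at once if the tub was tipped far enough to spill its contents (angle between tub's own z axis and vertical above 0.6 rad).
It also fails if it takes over 42 s, if anything falls off the work surface, if the arm or the gripper's body presses on something with over 40 N, if the wrist force passes 120 N, or if a joint passes its speed limit or range.

## Working session

There is one attempt and no reset: what is moved stays moved. The work goes in short steps, Python scripts to look and compute and a tool call to move; the robot and the scene stay as the last step left them, time stands still between calls to the robot, and variables do not carry over. Pictures are saved under pics/ and viewed, at most 10 in all, crops included, and the job is handed in when it is done.

Besides the shell and the picture viewer there is one more tool, called after "Call:" as name(argument=value, ...), one argument or row to a line, values as JSON. jog_arm: Moves the arm, as the interface text tells. Its arguments: {"type":"object","properties":{"increments":{"type":"string"},"gripper":{"type":"number"},"force":{"type":"number"}},"required":["increments"]}

```bash
mkdir -p pics; cat > h.py <<'E'
import numpy as np,cv2
from rig import r
def snap(n,f):
    c=r.read_camera(n);cv2.imwrite('pics/'+f,c['image']);np.savez(f'pics/{f}.npz',**{k:v for k,v in c.items()});return c
def w(c,u,v,z):
    K,R,t=[np.array(c[k]) for k in('intrinsics','R','t')]
    d=R.T@np.linalg.solve(K,[u,v,1.]);o=-R.T@t
    return o+d*(z-o[2])/d[2]
E
python3 - <<'E'
from h import *
for n in('top','scene'):
    c=snap(n,n+'0.png');print(n,-c['R'].T@c['t'],c['intrinsics'][0,0])
o=r.observe();print(o['position'],o['ee_rot'],o['force'],o['opening'],o['clock'])
E
```

```text
top [ 0.53920204 -0.00272482  0.94116495] 442.03689178423
scene [ 1.03943329 -0.49069438  0.55115127] 381.6807982896866
[ 0.16946463 -0.49651847  0.22611082] [-3.09787649e+00 -5.13964307e-01  1.00754305e-04] [-0.10150892  0.4431519   0.38967071] 0.09196719342688735 0.1
```

View pics/top0.png

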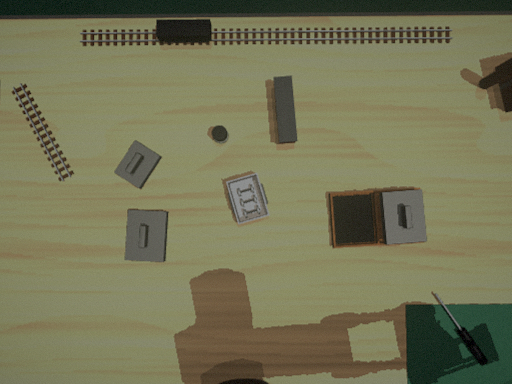

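View pics/scene0.png

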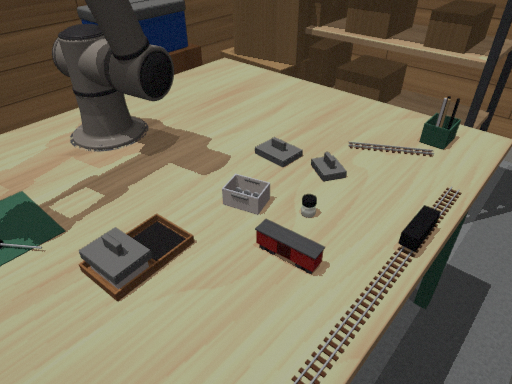

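The top view shows the lid at about (147,235) with its bar at (143,236). The tub is at (247,198), the empty bay at (353,218), the stored tub at (404,216), the small lid at (138,163), the jar at (220,134) and the boxcar at (285,110). I'll enlarge it to measure.

```bash
python3 - <<'E'
import cv2
i=cv2.imread('pics/top0.png')
cv2.imwrite('pics/a.png',cv2.convertScaleAbs(cv2.resize(i[165:270,115:275],None,fx=5,fy=5,interpolation=cv2.INTER_CUBIC),alpha=1.4))
cv2.imwrite('pics/b.png',cv2.convertScaleAbs(cv2.resize(i[175:260,318:438],None,fx=5,fy=5,interpolation=cv2.INTER_CUBIC),alpha=1.8))
E
```

```text
(no output)
```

View pics/a.png

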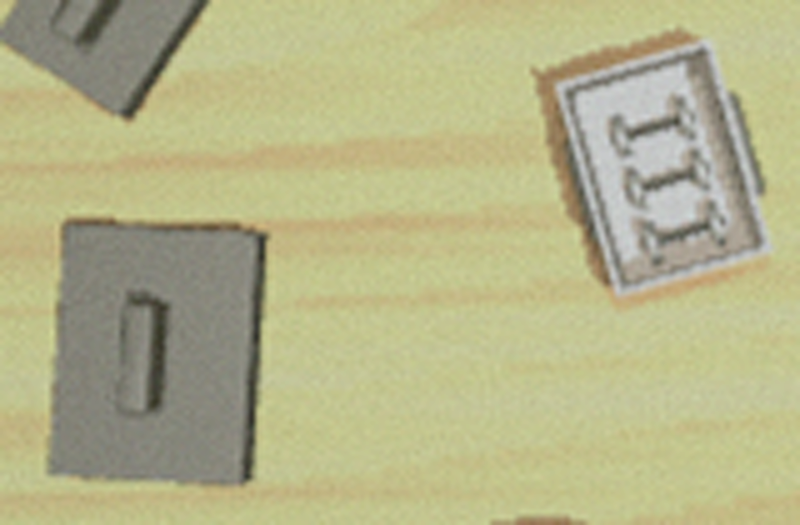

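View pics/b.png

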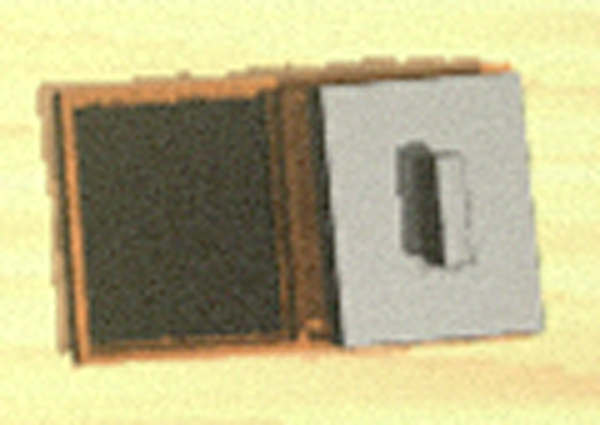

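Crop a: lid plate corners at (65,222), (259,232), (241,481), (50,472), and tub rim corners at (556,84), (708,40), (770,247), (617,296). Crop b: mat corners at (75,108), (265,95), (283,338), (92,346), and stored lid corners at (320,87), (520,72), (543,330), (343,345).

```bash
python3 - <<'E'
from h import *
c=np.load('pics/top0.png.npz')
def m(n,P,z,ox,oy):
    X=np.array([w(c,(a+.5)/5-.5+ox,(b+.5)/5-.5+oy,z)[:2] for a,b in P])
    s=[np.linalg.norm(X[i]-X[(i+1)%4])*1000 for i in range(4)]
    d=(X[0]-X[3])+(X[1]-X[2]); print(n,X.mean(0).round(4),'sides',np.round(s,1),'yaw x',np.arctan2(d[1],d[0]).round(3), 'alt',(np.arctan2(*((X[0]-X[1])+(X[3]-X[2]))[::-1])-np.pi/2).round(3))
m('lid',[(65,222),(259,232),(241,481),(50,472)],.0205,115,165)
m('bar',[(122,298),(153,300),(149,410),(120,410)],.0465,115,165)
m('tub',[(556,84),(708,40),(770,247),(617,296)],.046,115,165)
m('mat',[(75,108),(265,95),(283,338),(92,346)],.006,318,175)
m('stored',[(320,87),(520,72),(543,330),(343,345)],.05,318,175)
from scipy.spatial.transform import Rotation as Ro
o=r.observe();print(Ro.from_rotvec(o['ee_rot']).as_matrix().round(3),o['position'],o['q'])
print(r.read_camera('wrist')['T_tool_cam'].round(3))
E
```

```text
lid [0.4786 0.2339] sides [ 81.1 103.3  79.4 103.7] yaw x -0.062 alt -0.055
bar [0.4792 0.2343] sides [12.6 44.3 11.7 45.1] yaw x -0.022 alt -0.039
tub [0.5538 0.0213] sides [64.2 87.5 64.9 89.3] yaw x 0.281 alt 0.29
mat [ 0.5089 -0.2014] sides [ 80.5 102.5  80.4 100.4] yaw x 0.058 alt 0.049
stored [ 0.5151 -0.2936] sides [ 80.7 103.8  80.3 103.8] yaw x 0.07 alt 0.069
[[ 0.946  0.323 -0.   ]
 [ 0.323 -0.946  0.001]
 [ 0.    -0.001 -1.   ]] [ 0.16946463 -0.49651847  0.22611082] [-1.38800677e+00  3.42662314e-01  1.52491812e+00 -4.07464349e-05
  1.27538321e+00 -1.46020545e-01]
[[ 0.001 -0.962 -0.272  0.073]
 [ 1.     0.001  0.    -0.   ]
 [-0.    -0.272  0.962 -0.156]
 [ 0.     0.     0.     1.   ]]
```

Call:
jog_arm(
  increments="4 3 0 -0.08; 8 6 0 -0.16; 12 9 0 -0.24; 16 12 0 -0.32; 20 15 0 -0.384",
  gripper=0,
  force=50,
)

```text
clock: 0.65
position: [0.3708, -0.3454, 0.2267]
ee_rot: [-3.14, 0.092, 0.0]
force: [0.1, -0.1, -0.4]
opening: 0.0561
grasp_force: 0.0
```

Call:
jog_arm(
  increments="1 4.8 0 0; 2 9.6 0 0; 3 14.4 0 0; 4 19 0 0; 5 23.5 0 0",
)

```text
clock: 1.15
position: [0.4195, -0.1099, 0.2267]
ee_rot: [-3.14, 0.087, 0.0]
force: [2.5, -0.0, -0.6]
opening: 0.0458
grasp_force: 0.0
```

Call:
jog_arm(
  increments="1 4.8 0 0; 2 9.6 0 0; 3 14.4 0 0; 4 19 0 0; 5 23.5 0 0",
)

```text
clock: 1.65
position: [0.4695, 0.1253, 0.2267]
ee_rot: [3.14, -0.086, -0.0]
force: [0.8, -0.4, -0.2]
opening: 0.0464
grasp_force: 0.0
```

Call:
jog_arm(
  increments="0.3 4 -2 0; 0.6 8 -4 0; 0.9 11 -6.5 0; 0.9 11 -8.5 0; 0.9 11 -8.5 0",
)

```text
clock: 2.15
position: [0.4764, 0.2334, 0.1387]
ee_rot: [3.138, -0.084, -0.01]
force: [0.5, -0.2, 0.8]
opening: 0.0458
grasp_force: 0.0
```

```bash
python3 - <<'E'
from h import *
from scipy.spatial.transform import Rotation as Ro
o=r.observe();print(o['position'],o['ee_rot'])
c=snap('wrist','w1.png')
T=np.eye(4);T[:3,:3]=Ro.from_rotvec(o['ee_rot']).as_matrix();T[:3,3]=o['position']
C=np.linalg.inv(T@c['T_tool_cam']);np.savez('pics/w1.npz',intrinsics=c['intrinsics'],R=C[:3,:3],t=C[:3,3])
p=cv2.projectPoints(np.array([[.4788,.234,.0465]]),C[:3,:3],C[:3,3],c['intrinsics'],None)[0];print(p)
E
```

```text
[0.47638765 0.2333613  0.13871966] [ 3.13805269 -0.08366895 -0.0098826 ]
[[[257.81208183 190.2004362 ]]]
```

View pics/w1.png

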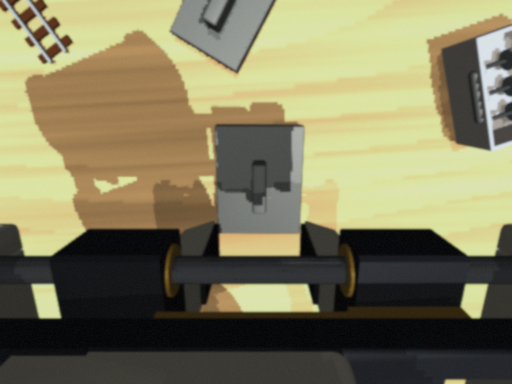

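The wrist view shows the lid over (215–303, 125–233) and the bar over (252–266, 161–213). I'll overlay the predicted model to check it.

```bash
python3 - <<'E'
from h import *
c=np.load('pics/w1.npz');i=cv2.imread('pics/w1.png')
x0,y0,s=190,100,5
j=cv2.convertScaleAbs(cv2.resize(i[y0:245,x0:330],None,fx=s,fy=s,interpolation=cv2.INTER_CUBIC),alpha=1.8)
a=-.055;R=np.array([[np.cos(a),-np.sin(a)],[np.sin(a),np.cos(a)]])
for L,W,z,col in((105,81,.0205,(0,0,255)),(44,12,.0465,(0,255,0)),(44,12,.0205,(255,0,0))):
    P=np.array([[1,1],[1,-1],[-1,-1],[-1,1]])*[L/2000,W/2000]@R.T+[.4788,.234]
    p=cv2.projectPoints(np.c_[P,[z]*4],c['R'],c['t'],c['intrinsics'],None)[0][:,0]
    p=(p-[x0,y0]+.5)*s-.5
    cv2.polylines(j,[p.round().astype(int)],True,col,1);print(p.round())
cv2.imwrite('pics/ov.png',j)
E
```

```text
[[114. 128.]
 [569. 130.]
 [546. 673.]
 [135. 672.]]
[[305. 326.]
 [377. 326.]
 [375. 574.]
 [307. 574.]]
[[309. 299.]
 [374. 299.]
 [372. 526.]
 [310. 526.]]
```

View pics/ov.png

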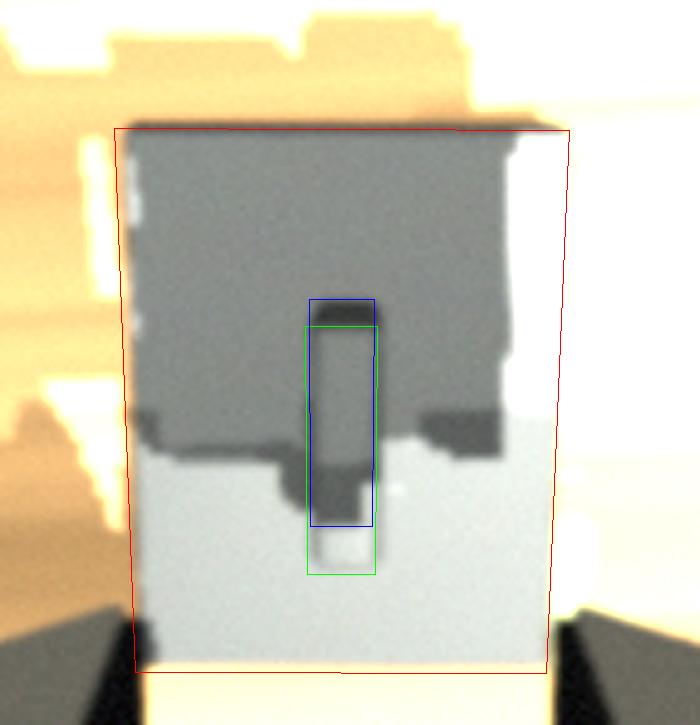

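The overlay fits to within 1 mm, so I'll descend and grasp.

Call:
jog_arm(
  increments="0 0 -4 0; 0 0 -7 0; 0 0 -9.5 0; 0 0 -10 0; 0 0 -10 0",
)

```text
clock: 2.7
position: [0.4791, 0.2327, 0.0424]
ee_rot: [3.14, -0.088, 0.0]
force: [0.5, -0.7, -0.1]
opening: 0.0459
grasp_force: 0.0
```

```bash
python3 -c "
from h import *
o=r.observe();print(o['position'],o['ee_rot'],o['force'],o['clock'])"
```

```text
[0.47910877 0.23268871 0.04243311] [ 3.14033949e+00 -8.82730036e-02  3.99849863e-04] [ 0.46761418 -0.67327802 -0.08733605] 2.7
```

Call:
jog_arm(
  increments="0 0 -0.9 0; 0 0 -1.5 0; 0 0 -1.8 0; 0 0 -1.8 0; 0 0 -1.8 0",
)

```text
clock: 3.2
position: [0.4786, 0.2332, 0.0239]
ee_rot: [-3.14, 0.087, -0.0]
force: [-0.8, -0.5, -0.1]
opening: 0.046
grasp_force: 0.0
```

Call:
jog_arm(
  increments="0 0 0 0; 0 0 0 0; 0 0 0 0; 0 0 0 0; 0 0 0 0",
  gripper=-1,
  force=50,
)

```text
clock: 3.7
position: [0.4785, 0.2331, 0.0238]
ee_rot: [3.14, -0.087, -0.0]
force: [1.0, 0.3, 0.1]
opening: 0.012
grasp_force: 50.0
```

Call:
jog_arm(
  increments="0 0 1 0; 0 0 3 0; 0 0 6 0; 0 0 9 0; 0 0 9 0",
)

```text
clock: 4.2
position: [0.481, 0.234, 0.1183]
ee_rot: [-3.138, 0.086, -0.013]
force: [0.4, 0.4, -0.5]
opening: 0.0118
grasp_force: 50.0
```

Call:
jog_arm(
  increments="0 -3 2 0.06; -1 -7 4 0.13; -2 -11.5 5 0.2; -3 -16 5 0.27; -3.5 -20.5 5 0.343",
)

```text
clock: 4.7
position: [0.4423, 0.0268, 0.1639]
ee_rot: [3.108, 0.456, -0.0]
force: [1.5, -0.4, -0.3]
opening: 0.0114
grasp_force: 50.0
```

Call:
jog_arm(
  increments="0 -2 0 0; 0 -4 0 0; 0 -4 0 0; 0 -4 0 0; 0 -4 0 0",
)

```text
clock: 5.2
position: [0.4433, -0.0111, 0.1636]
ee_rot: [-3.109, -0.451, 0.001]
force: [0.3, -0.3, -1.1]
opening: 0.0116
grasp_force: 50.0
```

```bash
cat >> h.py <<'E'
from scipy.spatial.transform import Rotation as Ro
def wsnap(f):
    o=r.observe();c=r.read_camera('wrist');cv2.imwrite('pics/'+f,c['image'])
    T=np.eye(4);T[:3,:3]=Ro.from_rotvec(o['ee_rot']).as_matrix();T[:3,3]=o['position']
    C=np.linalg.inv(T@c['T_tool_cam']);c=dict(intrinsics=c['intrinsics'],R=C[:3,:3],t=C[:3,3],image=c['image']);print(o['position'],T[:2,0],np.abs(o['joint_velocities']).max());np.savez('pics/'+f+'.npz',**c);return c
def draw(j,c,cx,cy,yaw,L,W,z,col,x0,y0,s):
    a=np.array([[np.cos(yaw),-np.sin(yaw)],[np.sin(yaw),np.cos(yaw)]])
    P=np.array([[1,1],[1,-1],[-1,-1],[-1,1]])*[L/2000,W/2000]@a.T+[cx,cy]
    p=cv2.projectPoints(np.c_[P,[z]*4],c['R'],c['t'],c['intrinsics'],None)[0][:,0]
    p=(p-[x0,y0]+.5)*s-.5;cv2.polylines(j,[p.round().astype(int)],True,col,1);return p.round(1)
E
python3 - <<'E'
from h import *
c=wsnap('w2.png')
p=draw(c['image'].copy(),c,.554,.0205,.288,90,66,.046,(0,0,255),0,0,1);print(p)
x0,y0=(p.min(0)-12).astype(int);x1,y1=(p.max(0)+12).astype(int);x0,y0=max(x0,0),max(y0,0)
s=4
j=cv2.resize(c['image'][y0:y1,x0:x1],None,fx=s,fy=s,interpolation=cv2.INTER_CUBIC)
for L,W in((90,66),(84,60)):print(x0,y0,draw(j,c,.554,.0205,.288,L,W,.046,(0,0,255),x0,y0,s))
print(j.shape);cv2.imwrite('pics/ov2.png',j)
E
```

```text
[ 0.44331822 -0.01107811  0.16356133] [0.95868341 0.28447484] 0.008200023956582338
[[219.3  -9. ]
 [302.4  -8.9]
 [298.3 108.5]
 [222.9 108.4]]
207 0 [[ 50.7 -34.6]
 [383.1 -34.2]
 [366.5 435.4]
 [ 65.  435. ]]
207 0 [[ 66.3 -17.4]
 [367.4 -17. ]
 [353.3 421.2]
 [ 78.3 420.8]]
(480, 428, 3)
```

View pics/ov2.png

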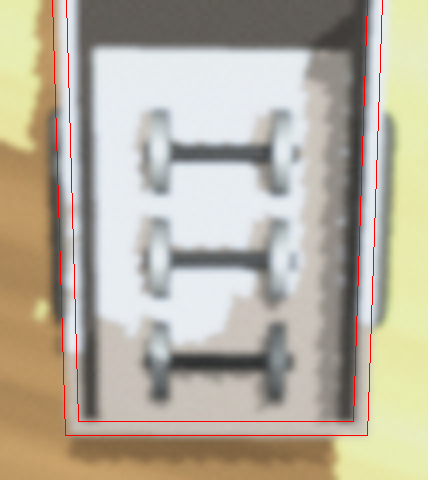

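The overlay agrees with the tub to about 0.5 mm. Next is moving over it.

Call:
jog_arm(
  increments="3.7 1.05 0 0; 7.4 2.1 -1 0; 11 3.1 -3 0; 11 3.1 -6 0; 11 3.1 -8.5 0",
)

```text
clock: 5.75
position: [0.5538, 0.0207, 0.0769]
ee_rot: [-3.108, -0.454, 0.001]
force: [-1.3, 0.1, 0.2]
opening: 0.0115
grasp_force: 50.0
```

Call:
jog_arm(
  increments="0 0 0 0; 0 0 0 0; 0 0 0 0; 0 0 0 0; 0 0 0 0",
)

```text
clock: 6.25
position: [0.5541, 0.019, 0.08]
ee_rot: [3.108, 0.45, 0.003]
force: [0.8, 0.3, -0.3]
opening: 0.0114
grasp_force: 50.0
```

Call:
jog_arm(
  increments="0 0 -0.4 0; 0 0 -0.7 0; 0 0 -1 0; 0 0 -1.2 0; 0 0 -1.2 0",
)

```text
clock: 6.75
position: [0.5533, 0.0191, 0.0663]
ee_rot: [-3.109, -0.45, 0.001]
force: [0.8, 0.9, -1.1]
opening: 0.0119
grasp_force: 50.0
```

Call:
jog_arm(
  increments="0 0 -0.1 0; 0 0 -0.2 0; 0 0 -0.3 0; 0 0 -0.4 0; 0 0 -0.4 0",
)

```text
clock: 7.25
position: [0.5539, 0.0191, 0.0638]
ee_rot: [3.109, 0.45, 0.002]
force: [-2.3, -0.0, 6.9]
opening: 0.0118
grasp_force: 50.0
```

Call:
jog_arm(
  increments="0 0 -0.2 0; 0 0 -0.4 0; 0 0 -0.6 0; 0 0 -0.8 0; 0 0 -0.8 0",
)

```text
clock: 7.75
position: [0.5529, 0.0191, 0.054]
ee_rot: [-3.109, -0.451, 0.003]
force: [-0.0, 0.6, -2.4]
opening: 0.0119
grasp_force: 50.0
```

Call:
jog_arm(
  increments="0 0 -0.1 0; 0 0 -0.2 0; 0 0 -0.3 0; 0 0 -0.3 0; 0 0 -0.3 0",
)

```text
clock: 8.25
position: [0.5531, 0.0191, 0.0532]
ee_rot: [3.109, 0.451, -0.001]
force: [-6.4, 0.0, 13.7]
opening: 0.0119
grasp_force: 50.0
```

Call:
jog_arm(
  increments="0 0 -0.1 0; 0 0 -0.15 0; 0 0 -0.15 0; 0 0 0.2 0; 0 0 0.3 0",
)

```text
clock: 8.75
position: [0.5537, 0.019, 0.055]
ee_rot: [3.109, 0.45, 0.001]
force: [0.2, -0.7, -2.1]
opening: 0.0115
grasp_force: 50.0
```

```bash
python3 - <<'E'
from h import *
wsnap('w3.png');c=snap('scene','s3.png')
cv2.imwrite('pics/s3c.png',cv2.resize(c['image'][140:240,180:310],None,fx=5,fy=5,interpolation=cv2.INTER_CUBIC))
print(r.observe()['force'])
E
```

```text
[0.55370249 0.01904156 0.05503082] [0.95888461 0.28379569] 0.01532717666860361
[-0.42005922  0.08589246 -1.78001153]
```

View pics/s3c.png

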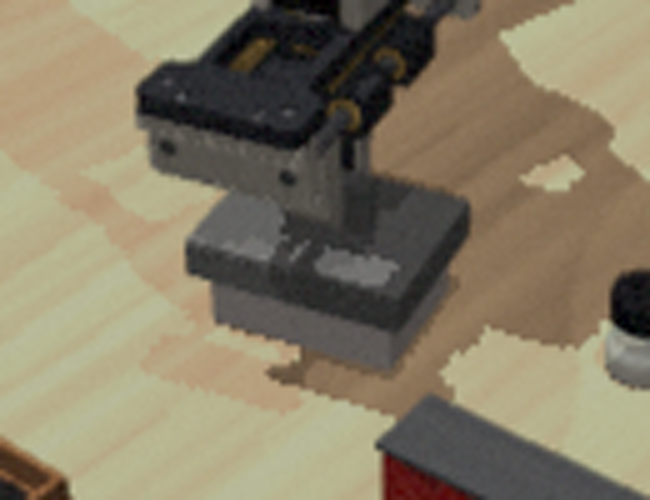

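The scene view shows the lid level and low on the tub, skirt line at about (290,300), and the measured height matches home. Lifting gently.

Call:
jog_arm(
  increments="0 0 0.3 0; 0 0 1 0; 0 0 2.2 0; 0 0 3.8 0; 0 0 5.5 0",
)

```text
clock: 9.35
position: [0.5536, 0.0191, 0.111]
ee_rot: [3.109, 0.45, 0.0]
force: [0.2, 0.1, -2.5]
opening: 0.0119
grasp_force: 50.0
```

Call:
jog_arm(
  increments="0 0 0.5 0; -0.2 -1 0.5 -0.02; -0.6 -3 0.5 -0.05; -1.1 -5.5 0.5 -0.08; -1.6 -8 0.5 -0.11",
)

```text
clock: 9.85
position: [0.5366, -0.062, 0.1139]
ee_rot: [-3.129, -0.276, 0.002]
force: [0.3, 0.1, -2.5]
opening: 0.0114
grasp_force: 50.0
```

Call:
jog_arm(
  increments="-0.6 -2.8 0 -0.03; -1.2 -5.6 0 -0.06; -1.8 -8.4 0 -0.08; -2.3 -11 0 -0.1; -2.6 -13 0 -0.12",
)

```text
clock: 10.35
position: [0.5102, -0.1928, 0.1139]
ee_rot: [-3.14, -0.086, 0.003]
force: [0.4, 0.2, -1.8]
opening: 0.0119
grasp_force: 50.0
```

Call:
jog_arm(
  increments="-0.2 -0.7 0 0; -0.2 -1.1 0 0; -0.2 -1.1 0 0; -0.2 -1.1 0 0; -0.2 -1.1 0 0",
)

```text
clock: 10.85
position: [0.5097, -0.201, 0.1147]
ee_rot: [-3.14, -0.093, 0.0]
force: [0.2, 0.9, -2.8]
opening: 0.0119
grasp_force: 50.0
```

```bash
python3 - <<'E'
from h import *
c=wsnap('w4.png');t=snap('top','t4.png')
i=t['image'];x0,y0,s=310,165,5
j=cv2.convertScaleAbs(cv2.resize(i[y0:265,x0:440],None,fx=s,fy=s,interpolation=cv2.INTER_CUBIC),alpha=1.6)
draw(j,t,.509,-.202,.06,106,88,.02,(0,0,255),x0,y0,s)
k=cv2.resize(c['image'],(650,488))
cv2.imwrite('pics/c4.png',np.hstack([j[:488,:400],k])if 0 else j)
E
```

```text
[ 0.50968948 -0.20098138  0.11469369] [0.99825737 0.0590101 ] 0.0016052455947351768
```

View pics/w4.png

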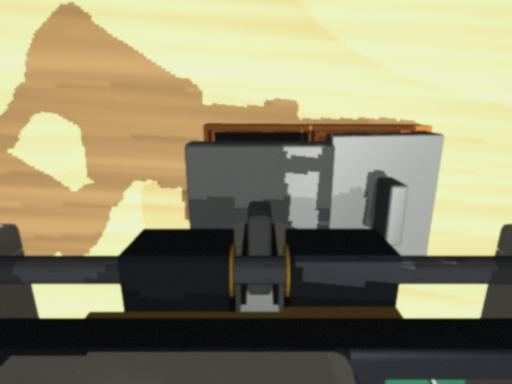

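The closed tub hangs level over the empty bay, square with the tray. Its lid at (187–330) px is clear of the stored lid at (332–442). Lowering it now.

Call:
jog_arm(
  increments="0 0 -1 0; 0 0 -2.2 0; 0 0 -3.4 0; 0 0 -4.2 0; 0 0 -4.6 0",
)

```text
clock: 11.45
position: [0.5089, -0.2016, 0.0672]
ee_rot: [-3.139, -0.091, 0.003]
force: [-0.1, 0.1, -0.6]
opening: 0.0116
grasp_force: 50.0
```

Call:
jog_arm(
  increments="0 0 -0.3 0; 0 0 -0.6 0; 0 0 -0.8 0; 0 0 -0.9 0; 0 0 -0.9 0",
)

```text
clock: 11.95
position: [0.5096, -0.2019, 0.0598]
ee_rot: [3.14, 0.091, 0.0]
force: [-0.3, 0.0, -2.1]
opening: 0.0115
grasp_force: 50.0
```

Call:
jog_arm(
  increments="0 0 -0.05 0; 0 0 -0.1 0; 0 0 -0.15 0; 0 0 -0.2 0; 0 0 -0.2 0",
)

```text
clock: 12.45
position: [0.5098, -0.202, 0.0593]
ee_rot: [3.139, 0.091, 0.002]
force: [-3.4, 0.7, 9.8]
opening: 0.0117
grasp_force: 50.0
```

Grounded on the mat at the expected height (0.0593). I'll press a little more, then open part way and go up.

Call:
jog_arm(
  increments="0 0 -0.1 0; 0 0 -0.15 0; 0 0 -0.15 0; 0 0 0 0; 0 0 0.15 0",
)

```text
clock: 12.95
position: [0.5097, -0.202, 0.0597]
ee_rot: [3.14, 0.091, 0.001]
force: [-0.6, -0.7, -2.1]
opening: 0.0117
grasp_force: 50.0
```

Call:
jog_arm(
  increments="0 0 0 0; 0 0 0 0; 0 0 0 0; 0 0 0 0; 0 0 0 0",
  gripper=-0.2,
)

```text
clock: 13.45
position: [0.5096, -0.2019, 0.0591]
ee_rot: [3.14, 0.091, -0.0]
force: [-0.2, 0.5, 0.6]
opening: 0.0367
grasp_force: 0.0
```

Call:
jog_arm(
  increments="0 0 1 0; 0 0 3 0; 0 0 6 0; 0 0 10 0; 0 0 14 0",
)

```text
clock: 13.95
position: [0.5092, -0.2017, 0.2012]
ee_rot: [3.14, 0.091, -0.0]
force: [0.8, -0.5, 0.5]
opening: 0.0367
grasp_force: 0.0
```

Call:
jog_arm(
  increments="0 4 0 0; 0 8 0 0; 0 12 0 0; 0 16 0 0; 0 16 0 0",
)

```text
clock: 14.45
position: [0.5091, -0.0378, 0.2002]
ee_rot: [-3.139, -0.098, -0.001]
force: [-0.0, -0.6, -0.4]
opening: 0.0366
grasp_force: 0.0
```

```bash
python3 - <<'E'
from h import *
t=snap('top','t5.png');q=snap('scene','s5.png')
a=cv2.resize(t['image'][165:265,310:440],None,fx=3,fy=3);b=cv2.resize(q['image'][190:310,60:210],None,fx=2.5,fy=2.5)
draw(a,t,.509,-.202,.06,105,81,.056,(0,0,255),310,165,3)
cv2.imwrite('pics/c5.png',np.hstack([cv2.convertScaleAbs(a,alpha=1.5),cv2.convertScaleAbs(b,alpha=1.5)]))
E
```

```text
(no output)
```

View pics/c5.png

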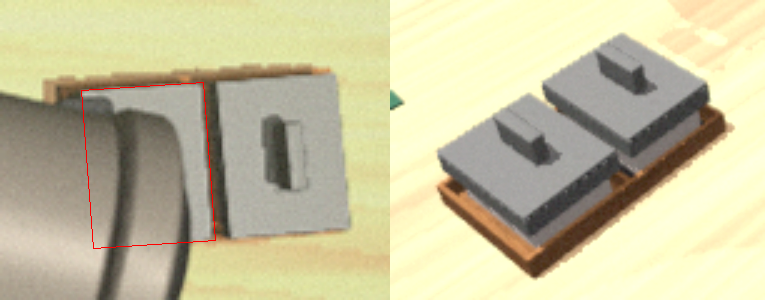

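Both tubs stand level at the same height in the tray, lids home, and the placed lid's edge matches the predicted outline. Handing in.

```bash
python3 -c "
from rig import r
print(r.close_job())"
```

```text
the job is handed in; nothing more can be done
None
```

The larger lid is snapped home on the tub, the closed tub stands in the tray's empty bay with the gripper clear, and the job was handed in at about 14.5 s; no verdict was returned.

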